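# Vent the spray canister and hold its clamp open

## Robot

A 6-joint arm with a two-finger parallel gripper is mounted at the origin on the work surface. World frame = base frame: x ahead of the robot, y to its left, z up, the work surface at z = 0. Lengths are in m, angles in rad, forces in N, time in s.
With the tool pointing down it reaches from about 0.425 to 0.95 m from the base axis. Payload 3.5 kg.
Tool frame: the origin (TCP) lies at the very end of the fingers, on their centre line; the grasp point (between the pads) lies 19 mm behind it; z points along the fingers, y is the line along which they close (so a half turn about z gives the same grasp; the last joint's range is limited). The gripper opens to 85 mm and grips with 20 to 120 N. Pads are 22 mm wide; open, the fingers measure 114 mm over their backs; the gripper's body (76 mm by 85 mm) begins 54 mm behind the grasp point. The pads swing forward as they close: fully open they stand 13 mm farther back than shut.
Start: joints at [1.197, 0.286, 1.577, -0, 1.279, -0.15], TCP at [0.15, 0.658, 0.203] pointing down, gripper open.
Joint ranges: [-2.77, 2.77], [-0.9, 2.22], [0.21, 2.48], [-1.53, 4.67], [0.24, 2.81], [-2.84, 2.84]. Speed limits (rad/s): [2.79, 2.79, 3.14, 3.14, 3.14, 3.14].

## Interface

Orientations are given as a unit quaternion [x, y, z, w].
In Python, from plant import ctrl gives the robot as it stands.
- The arm moves only by the tool carry_out, never from a script. Its argument "deltas" is one flat list of numbers, 6 for each row, row after row: the shift along the tool's x, y, z in m, then the turn, a rotation vector about the tool's x, y, z in rad. A call has 1 to 5 rows; each row is the pose to reach, as a shift and turn from the pose commanded when the call began, along the tool's axes at that moment; what a row does not reach only later rows make up. A row lasts 1/8 s, in which the tool goes at most 62.5 mm and 10.7 degrees, less where a joint would pass 70% of its speed; a pose out of reach is approached as far as the arm can. A call with a gripper value outside its range is refused whole. "grip" is the opening in per cent of the stroke, from 0 (shut) to 100 (fully open), set as the call begins (left out, the last holds). The fingers move at their own pace and stop on an object; "grip_force" is the grip in N (left out, the last holds). Time passes only in rows, so rows that repeat a pose let the fingers close. It gives the time, the measured TCP pose, the force, the opening and the grip force at its end, in the units of the state.
- ctrl.get_state(): the state, without advancing time (a new reading comes with each control period).
- ctrl.read_camera(name): name is "side" or "top"; returns (picture, depth): 384x512x3 uint8, red, green, blue; 384x512 float32, m along the optical axis (not along the pixel's ray), 0 where there is no reading.
- ctrl.camera_model(name): a dict with "intrinsics" (3x3 intrinsics, pixels), "extrinsics" (4x4, takes a point from world to camera coordinates). Camera axes: x right, y down, z forward; pixel columns grow to the right and rows downward; lengths in m; the calibration is good to about 2 mm. A picture is of the moment at which its call begins. camera_model takes no time and is no camera call.
- ctrl.sign_off(): hands the job in; it is judged then, once.
Trained networks look in the newest picture that a camera, given by its name, has taken for a name from the list of things; names that differ only in an ending like _2 or _b are one class to them, and where a whole thing is asked for, a point or a joint stands for the part that bears it (a point fixed in the world has none). Each returns a list of dicts, best first, with "score" (0 to 1); they miss things now and then, are a little off and sometimes report something else, mostly with a low value. They report only what shows in the picture. A call takes as long as a camera call. They do not tell look-alikes from the thing itself.
- ctrl.find_in(camera, query): "uv" ([column, row] in pixels, amid what is visible of it).
The state is a dict: "time": time; "qpos": joint angles; "dq": joint speeds; "joint_efforts": joint torques, N m; "eef_pos": TCP position; "tcp_rot": TCP orientation; "contact_force": force on the tool from outside, world axes, zero at the start; "wrist_torque": the same for the moment, N m; "opening": opening from 0.0 (shut) to 1.0 (fully open); "finger_force": force on a finger pad.
Only numpy, scipy, OpenCV 4.12 (cv2) and the standard library are available. Lean on these libraries where they do the work, as an engineer would, in place of code of your own. Each camera call takes 0.05 s, during which the arm holds its last target. There are 200 camera calls.

## Task

The refillable spray canister in the shelf clamp is coming out for a refill. Press its nozzle cap fully down to let off the pressure and let the cap spring back up; then pull the clamp's sprung slide out by its upright knob until the slide's pointers stand at the lines engraved on the rails, and keep it there so that a housemate can lift the canister out. Finish while still holding the knob at the mark, with the canister left standing in place, untouched by jaw or gripper, and leave the mug, tin, ice cube tray and bottle opener where they are.

Things in the scene. Friction and masses are not known exactly. Their poses are not given: they have to be found in the camera images.
- clamp: Aluminium clamp screwed to the shelf: plate 275 x 96 x 8 mm, clamp x from -225 to +50 mm. Origin on the shelf surface (plate's underside), below the clamped canister's axis; x runs along the slide away from the knob, so the slide pulls out along -x; z up. V rest 83 mm high behind the canister (+x). Guide rails at y = +-33 mm, tops 20 mm above the shelf.
- mark (a point): Point midway between the two rails at their top height (20 mm above the shelf), in line with the dark line engraved across both rails (and the plate between them, which the slide covers as it comes out); 170 mm from the canister's axis towards the handle end (clamp frame x = -170 mm). Axes as the clamp's.
- slide (a joint): Travel of the sprung slide in m: 0 when its jaw is closed on the canister, growing as it is pulled out (along the clamp's -x); 0.040 puts its pointers and the knob's axis exactly at the engraved lines; it stops at 0.060. Spring force is about 7 N closed, 12.6 N at the lines; it returns by itself when let go.
- jaw_top (a point): Middle of the top edge of the jaw's pad, on the face towards the canister. The jaw is an upright steel plate on the slide, 60 mm wide, with a rubber pad; top about 81 mm above the shelf. Closed, the pad face is 28.5 mm and its back (with gussets) 53 mm from the canister's axis, towards the knob.
- knob_grip (a point): Grip point on the axis of the slide's upright round black pull knob, 50 mm above the shelf, half-way up. The knob is 22 mm in diameter, from 24 to 79 mm above the shelf, on a 32 mm foot disc. It is 130 mm from the canister's axis when the slide is closed, 170 mm with the slide at the mark.
- canister: Refillable round aluminium spray canister, 56 mm in diameter, 172 mm tall with its cap, about 0.23 kg, standing loose on the clamp's plate and held by the jaw. Origin at the centre of its underside, z up; x and y turn with it (the spout of the cap points to its own -x).
- nozzle (a joint): Travel of the white nozzle cap in m: 0 when up, 0.006 when fully down. Sprung: about 2.5 N to start, 7 N fully down; it comes up when released.
- nozzle_top (a point): Centre of the top face of the nozzle cap (29 mm in diameter, 180 mm above the shelf when up); goes down with the cap.
- mug: Pale grey ceramic mug, 80 mm in diameter, 90 mm high, loop handle on its own +y side; bystander. Origin at the centre of its underside.
- tin: Closed aluminium tin with a twist cap, 67 mm in diameter, 82 mm high; bystander. Origin at the centre of its underside.
- ice_tray: Silicone ice cube tray of 6 cells, 120 x 80 x 30 mm; bystander. Origin at the centre of its underside, x along its length.
- opener: Flat steel bottle opener lying down, about 128 x 36 x 4 mm; bystander. Origin at its underside near the middle, x along its length.
Not all that is in view belongs to the job. What is shaped like the canister but black or pink is not meant.

How it is judged:
On the way, in this order (a step that is already met when the one before it is completed fails the run):
1. the nozzle cap is pressed fully down (value of joint nozzle above 0.0045 m), for 0.2 s.
2. the nozzle cap is let go and is up again (value of joint nozzle below 0.001 m), for 0.1 s.
3. the slide is pulled out to the mark by its knob (value of joint slide between 0.034 and 0.046 m and contact force between the fingers and knob above 3 N), for 0.3 s.
At the end, for the whole second after the job is handed in: Fingers still hold the knob (over 3 N), slide at rest within 6 mm of the mark; nozzle cap up; canister upright within 12 mm of its place, touched by neither jaw nor robot; mug, tin, ice cube tray and opener within 20 mm of where they began (all of step 3 and velocity of joint slide between -0.01 and 0.01 m/s and value of joint nozzle below 0.001 m and distance of canister from where it was at the start of the episode below 0.012 m and angle between canister's own z axis and vertical below 0.05 rad and contact force between canister and slide below 0.2 N and contact force between each of the arm, the fingers and canister below 0.2 N and linear speed of canister below 0.02 m/s and distance of each of mug, tin, ice_tray, opener from where it was at the start of the episode below 0.02 m); the arm keeps its last pose, push and grip.
It fails at once if the canister is tipped (angle between canister's own z axis and vertical above 0.25 rad).
It fails at once if a bystander is knocked or moved (distance of any of mug, tin, ice_tray, opener from where it was at the start of the episode above 0.03 m or angle between any of mug, tin's own z axis and vertical above 0.3 rad).
It also fails if it takes over 45 s, if anything falls off the work surface, if the arm or the gripper's body presses on something with over 40 N, if the wrist force passes 120 N, or if a joint passes its speed limit or range.

## Working session

There is one attempt and no reset: what is moved stays moved. The work goes in short steps, Python scripts to look and compute and a tool call to move; the robot and the scene stay as the last step left them, time stands still between calls to the robot, and variables do not carry over. Pictures are saved under pics/ and viewed, at most 10 in all, crops included, and the job is handed in when it is done.

Besides the shell and the picture viewer there is one more tool, called after "Request:" by a JSON object that holds its "fn" and its "kwargs". carry_out: Moves the arm, as the interface text tells. Its arguments: {"type":"object","properties":{"deltas":{"type":"array"},"grip":{"type":"number"},"grip_force":{"type":"number"}},"required":["deltas"]}

```bash
mkdir -p pics; ls
cat > h.py <<'E'
import numpy as np, cv2
from plant import ctrl
def pt(cam,uv,depth,r=2):
    m=ctrl.camera_model(cam);K=np.array(m["intrinsics"]);T=np.array(m["extrinsics"])
    u,v=int(round(uv[0])),int(round(uv[1]))
    d=depth[max(0,v-r):v+r+1,max(0,u-r):u+r+1];d=d[d>0]
    if d.size==0: return None
    d=np.median(d);c=np.linalg.inv(K)@np.array([uv[0],uv[1],1])*d
    return (np.linalg.inv(T)@np.append(c,1))[:3]
def cloud(cam,depth):
    m=ctrl.camera_model(cam);K=np.array(m["intrinsics"]);T=np.array(m["extrinsics"])
    v,u=np.indices(depth.shape);p=np.stack([u,v,np.ones_like(u)],-1)@np.linalg.inv(K).T*depth[...,None]
    return p@np.linalg.inv(T)[:3,:3].T+np.linalg.inv(T)[:3,3]
E
python3 - <<'E'
from h import *
np.set_printoptions(precision=3,suppress=True)
for c in ["top","side"]:
    im,d=ctrl.read_camera(c);cv2.imwrite(f"pics/{c}0.png",im[...,::-1]);np.save(f"{c}0.npy",d)
    for q in ["nozzle_top","knob_grip","canister","jaw_top","clamp","mug","tin","ice_tray","opener"]:
        print(c,q,[(np.round(r["score"],2),np.round(r["uv"]),pt(c,r["uv"],d)) for r in ctrl.find_in(c,q)[:3]])
s=ctrl.get_state();print(s)
E
```

```text
pics
top nozzle_top [(np.float64(0.63), array([377., 126.]), array([ 0.747, -0.184,  0.173])), (np.float64(0.59), array([294., 182.]), array([0.622, 0.004, 0.181])), (np.float64(0.58), array([298., 129.]), array([ 0.742, -0.007,  0.174]))]
top knob_grip [(np.float64(0.96), array([296., 217.]), array([ 0.541, -0.016,  0.019]))]
top canister [(np.float64(0.93), array([296., 138.]), array([ 0.727, -0.006,  0.145])), (np.float64(0.8), array([366., 134.]), array([ 0.737, -0.169,  0.139])), (np.float64(0.65), array([259., 130.]), array([0.747, 0.081, 0.14 ]))]
top jaw_top [(np.float64(0.88), array([295., 216.]), array([ 0.543, -0.013,  0.02 ]))]
top clamp [(np.float64(0.85), array([291., 224.]), array([ 0.523, -0.003,  0.02 ]))]
top mug [(np.float64(0.87), array([227., 194.]), array([0.606, 0.169, 0.005]))]
top tin [(np.float64(0.93), array([344., 182.]), array([ 0.63 , -0.13 ,  0.083]))]
top ice_tray [(np.float64(0.88), array([252., 266.]), array([0.413, 0.102, 0.005]))]
top opener [(np.float64(0.93), array([354., 251.]), array([ 0.451, -0.172,  0.003]))]
side nozzle_top [(np.float64(0.54
[... 1005 characters left out ...]
e ice_tray [(np.float64(0.82), array([328., 252.]), array([0.414, 0.102, 0.016]))]
side opener [(np.float64(0.71), array([328., 178.]), array([ 0.477, -0.162,  0.002])), (np.float64(0.67), array([299., 212.]), array([0.517, 0.007, 0.022]))]
{'time': 1.0, 'qpos': array([ 1.197,  0.286,  1.577, -0.   ,  1.279, -0.15 ]), 'dq': array([-0.002,  0.001, -0.001, -0.   ,  0.   , -0.002]), 'joint_efforts': array([ -0.001, -40.597, -29.294,  -0.   ,   0.001,   0.   ]), 'eef_pos': array([0.15 , 0.658, 0.203]), 'tcp_rot': array([ 0.112,  0.994, -0.   ,  0.   ]), 'contact_force': array([ 0.435, -0.227,  0.225]), 'wrist_torque': array([0.043, 0.022, 0.036]), 'finger_force': 0.0, 'opening': 1.0031469851671}
```

Run:
```python
import cv2,numpy as np
a=cv2.imread("pics/top0.png")[90:290,190:420];b=cv2.imread("pics/side0.png")[90:290,170:400]
cv2.imwrite("pics/a.png",cv2.resize(a,None,fx=3,fy=3,interpolation=2)[:600,:690]);cv2.imwrite("pics/b.png",cv2.resize(b,None,fx=3,fy=3,interpolation=2))
```

```text
(no output)
```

View pics/a.png

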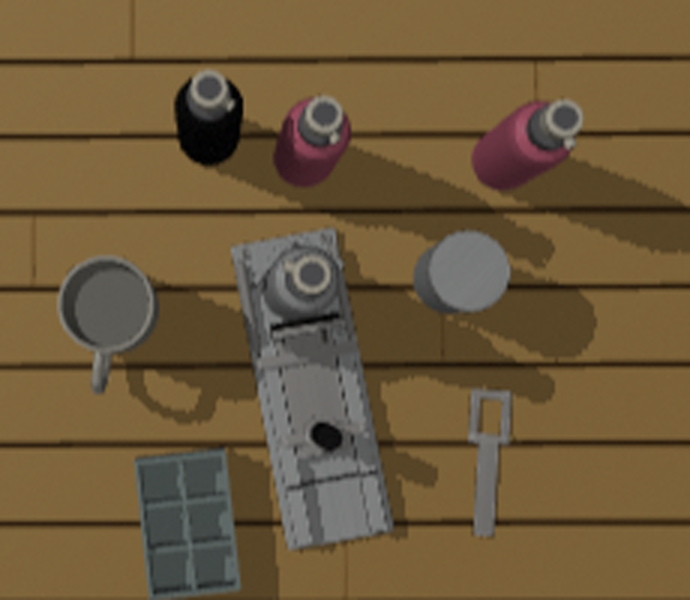

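View pics/b.png

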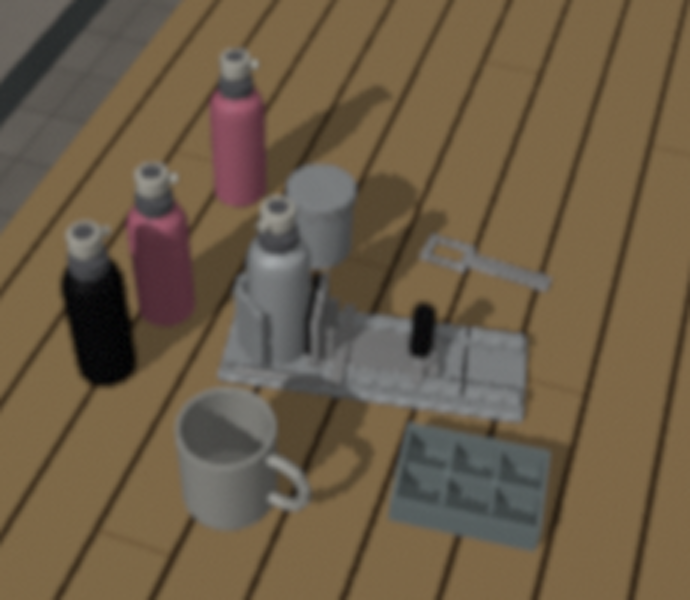

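The pictures show the silver canister in the clamp (cap at top pixel 294,182; black knob top at 299,235; engraved line near row 250). Black and pink look-alikes stand behind, mug and tray to the left, tin and opener to the right.

Run:
```python
from h import *
np.set_printoptions(precision=4,suppress=True)
from h import cloud
for c in ["top","side"]:
    d=np.load(f"{c}0.npy");im=cv2.imread(f"pics/{c}0.png");P=cloud(c,d)
    x,y,z=P[...,0],P[...,1],P[...,2]
    cap=(z>.176)&(z<.186)&(abs(x-.62)<.04)&(abs(y)<.04);print(c,"cap",cap.sum(),P[cap].mean(0),P[cap].min(0),P[cap].max(0))
    dark=(im.max(2)<60)&(abs(x-.5)<.06)&(abs(y+.02)<.06)&(z>.03)&(z<.1)
    k=P[dark];print("knob",len(k),k.mean(0) if len(k) else 0,k.min(0),k.max(0))
    kt=k[k[:,2]>.074];print("ktop",len(kt),kt.mean(0),kt.min(0),kt.max(0))
    pl=(z>.0055)&(z<.028)&(x>.36)&(x<.7)&(y>-.1)&(y<.055)
    pl&=~((x<.46)&(y>.045)); h=cv2.minAreaRect(P[pl][:,:2].astype(np.float32));print("plate",pl.sum(),h,cv2.boxPoints(h))
    dd={}
    def ray(uv,zz):
        m=ctrl.camera_model(c);K=np.array(m["intrinsics"]);T=np.linalg.inv(np.array(m["extrinsics"]))
        r=T[:3,:3]@np.linalg.inv(K)@[*uv,1];o=T[:3,3];return o+r*(zz-o[2])/r[2]
    if c=="top":
        for uv in [(233,245),(337,230),(392,530),(292,549)]: print(ray((190+uv[0]/3,90+uv[1]/3),.008))
        print("cap",ray((293.7,181.7),.18),"knob",ray((298.3,235),.079))
    else: print("cap",ray((170+277/3,90+207/3),.18),"knob",ray((170+424/3,90+309/3),.079))
```

```text
top cap 128 [0.623  0.0059 0.1807] [ 0.6105 -0.0071  0.1769] [0.6353 0.0236 0.184 ]
knob 74 [ 0.4976 -0.0164  0.0741] [ 0.4865 -0.0271  0.035 ] [ 0.5066 -0.007   0.0828]
ktop 59 [ 0.4964 -0.0176  0.0794] [ 0.4865 -0.0271  0.0762] [ 0.5061 -0.007   0.0828]
plate 2827 ((0.5344809293746948, 0.00047853589057922363), (0.2754971981048584, 0.12015864253044128), 9.661174774169922) [[ 0.3886  0.0366]
 [ 0.4088 -0.0819]
 [ 0.6804 -0.0356]
 [ 0.6602  0.0828]]
[0.6641 0.0575 0.008 ]
[ 0.6772 -0.0364  0.008 ]
[ 0.4103 -0.0811  0.008 ]
[0.3941 0.0073 0.008 ]
cap [0.6225 0.0047 0.18  ] knob [ 0.4988 -0.0152  0.079 ]
side cap 89 [0.6219 0.0078 0.1805] [ 0.6088 -0.0086  0.1764] [0.6352 0.0273 0.1838]
knob 115 [ 0.4939 -0.0113  0.0613] [ 0.4847 -0.0231  0.0318] [ 0.5035 -0.005   0.0832]
ktop 37 [ 0.4948 -0.0134  0.0794] [ 0.4864 -0.0231  0.075 ] [ 0.5033 -0.0065  0.0832]
plate 2182 ((0.5361291170120239, -0.01572028547525406), (0.3067931830883026, 0.12166091799736023), 5.813352108001709) [[ 0.3774  0.0293]
 [ 0.3897 -0.0918]
 [ 0.6949 -0.0607]
 [ 0.6826  0.0603]]
cap [0.6222 0.0063 0.18  ] knob [ 0.4955 -0.0178  0.079 ]
```

Request:
{"fn": "carry_out", "kwargs": {"deltas": [-0.606, -0.532, -0.047, 0, 0, 1.178, -0.606, -0.532, -0.047, 0, 0, 1.178, -0.606, -0.532, -0.047, 0, 0, 1.178, -0.606, -0.532, -0.047, 0, 0, 1.178, -0.606, -0.532, -0.047, 0, 0, 1.178], "grip": 0, "grip_force": 60}}

```text
time: 1.62
eef_pos: [0.3336, 0.4038, 0.2213]
tcp_rot: [0.551, 0.835, 0.0, 0.0]
contact_force: [0.7, -0.4, 0.1]
opening: 0.003
finger_force: 0.0
```

```bash
cat >> h.py <<'E'
from scipy.spatial.transform import Rotation as R
def go(p,yaw=9.66):
    "delta from measured pose to tool-down pose at p with tool y at world angle yaw (deg)"
    s=ctrl.get_state();r=R.from_quat(s["tcp_rot"])
    a=np.radians(yaw);y=np.array([np.cos(a),np.sin(a),0]);z=np.array([0,0,-1.]);t=R.from_matrix(np.stack([np.cross(y,z),y,z],1))
    print("t",s["time"],"pos",s["eef_pos"].round(4),"F",s["contact_force"].round(2),"open",round(s["opening"],3),"ff",s["finger_force"])
    print("delta",(r.inv().apply(np.array(p)-s["eef_pos"])).round(4),(r.inv()*t).as_rotvec().round(4))
E
python3 -c "
from h import *
go([.6225,.0045,.25])"
```

```text
t 1.625 pos [0.3336 0.4038 0.2213] F [ 0.72 -0.36  0.13] open 0.003 ff 0.0
delta [-0.4807  0.1088 -0.0287] [ 0.001  -0.0003  0.2351]
```

Request:
{"fn": "carry_out", "kwargs": {"deltas": [-0.481, 0.109, -0.029, 0.001, 0, 0.235, -0.481, 0.109, -0.029, 0.001, 0, 0.235, -0.481, 0.109, -0.029, 0.001, 0, 0.235, -0.481, 0.109, -0.029, 0.001, 0, 0.235, -0.481, 0.109, -0.029, 0.001, 0, 0.235]}}

```text
time: 2.25
eef_pos: [0.5181, 0.152, 0.2397]
tcp_rot: [0.643, 0.766, 0.0, 0.0]
contact_force: [0.2, 0.6, -0.4]
opening: -0.001
finger_force: 0.0
```

```bash
python3 -c "
from h import *
go([.6225,.0045,.21])"
```

```text
t 2.25 pos [0.5181 0.152  0.2397] F [ 0.17  0.64 -0.38] open -0.001 ff 0.0
delta [-0.1634  0.0772  0.0297] [ 0.0002 -0.      0.0057]
```

Request:
{"fn": "carry_out", "kwargs": {"deltas": [-0.163, 0.077, 0.0, 0, 0, 0.006, -0.163, 0.077, 0.0, 0, 0, 0.006, -0.163, 0.077, 0.0, 0, 0, 0.006, -0.163, 0.077, 0.03, 0, 0, 0.006, -0.163, 0.077, 0.03, 0, 0, 0.006]}}

```text
time: 2.88
eef_pos: [0.6195, 0.0062, 0.2058]
tcp_rot: [0.646, 0.764, -0.002, -0.003]
contact_force: [0.2, -0.2, -0.7]
opening: 0.001
finger_force: 0.0
```

```bash
python3 -c "
from h import *
go([.6225,.0045,.185])
im,d=ctrl.read_camera('side');cv2.imwrite('pics/s1.png',cv2.resize(im[100:250,180:380,::-1],None,fx=4,fy=4,interpolation=2))"
```

```text
t 2.875 pos [0.6195 0.0062 0.2058] F [ 0.15 -0.23 -0.72] open 0.001 ff 0.0
delta [-0.0023  0.0029  0.0208] [-0.0072 -0.002  -0.0013]
```

View pics/s1.png

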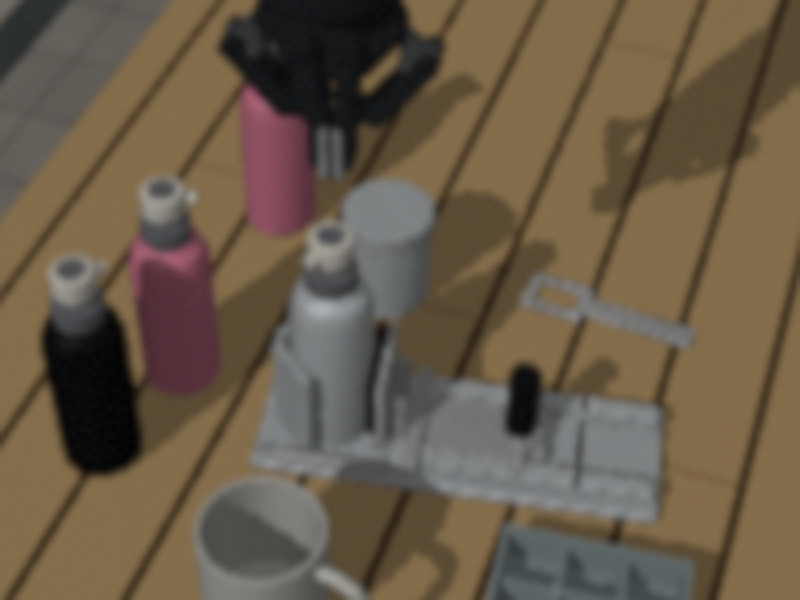

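The shut fingers (tip at crop 332,178) are right over the cap of the silver canister (crop 332,235).

Request:
{"fn": "carry_out", "kwargs": {"deltas": [-0.001, 0.001, 0.012, 0, 0, 0, -0.001, 0.001, 0.022, 0, 0, 0, -0.001, 0.001, 0.022, 0, 0, 0]}}

```text
time: 3.3
eef_pos: [0.6215, 0.0064, 0.186]
tcp_rot: [0.645, 0.764, -0.001, -0.001]
contact_force: [0.8, 0.2, -0.1]
opening: -0.002
finger_force: 0.0
```

```bash
python3 -c "
from h import *
go([.6225,.0045,.174])"
```

```text
t 3.3 pos [0.6215 0.0064 0.186 ] F [ 0.85  0.16 -0.07] open -0.002 ff 0.0
delta [-0.002   0.0007  0.012 ] [-0.0029 -0.0005  0.0006]
```

Request:
{"fn": "carry_out", "kwargs": {"deltas": [-0.002, 0.0, 0.006, 0, 0, 0, -0.002, 0.0, 0.01, 0, 0, 0, -0.002, 0.0, 0.012, 0, 0, 0, -0.002, 0.0, 0.012, 0, 0, 0]}}

```text
time: 3.8
eef_pos: [0.6225, 0.0038, 0.1749]
tcp_rot: [0.645, 0.764, -0.001, -0.0]
contact_force: [0.4, 0.6, -0.2]
opening: 0.001
finger_force: 0.0
```

```bash
python3 -c "
from h import *
go([.6225,.0045,.174])"
```

```text
t 3.8 pos [0.6225 0.0038 0.1749] F [ 0.39  0.62 -0.2 ] open 0.001 ff 0.0
delta [0.0007 0.0001 0.0009] [-0.0013  0.     -0.0001]
```

Request:
{"fn": "carry_out", "kwargs": {"deltas": [0, 0, 0.002, 0, 0, 0, 0, 0, 0.004, 0, 0, 0, 0, 0, 0.004, 0, 0, 0]}}

```text
time: 4.18
eef_pos: [0.6225, 0.0039, 0.1708]
tcp_rot: [0.645, 0.764, -0.001, -0.0]
contact_force: [0.1, 0.3, 0.1]
opening: 0.003
finger_force: 0.0
```

```bash
python3 -c "
from h import *
go([.6225,.0045,.174])
im,d=ctrl.read_camera('side');cv2.imwrite('pics/s2.png',cv2.resize(im[100:200,200:320,::-1],None,fx=6,fy=6,interpolation=2))"
```

```text
t 4.175 pos [0.6225 0.0039 0.1708] F [0.13 0.26 0.15] open 0.003 ff 0.0
delta [ 0.0006  0.0001 -0.0032] [-0.0014  0.     -0.0001]
```

View pics/s2.png

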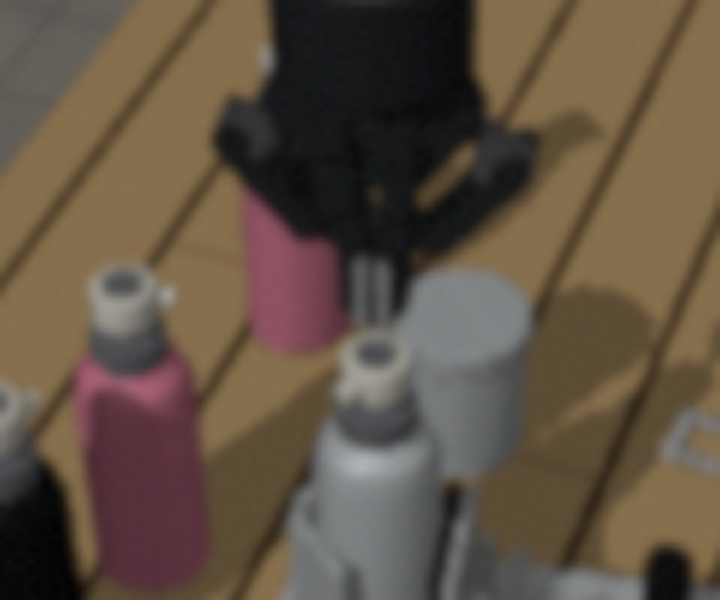

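Finger tips (crop 372,322) still show short of the cap's top (crop 376,352); check against the calibration.

Run:
```python
from h import *
np.set_printoptions(precision=4,suppress=True)
s=ctrl.get_state()
for c in ["side","top"]:
    im,d=ctrl.read_camera(c);P=cloud(c,d);cv2.imwrite(f"pics/{c}3.png",im[...,::-1])
    m=ctrl.camera_model(c)
    for p in (s["eef_pos"],[.6225,.0045,.18]):
        q=np.array(m["extrinsics"])@np.append(p,1);q=np.array(m["intrinsics"])@q[:3];print(c,p,q[:2]/q[2])
    if c=="side":
        for v in range(140,168,2): print(v,P[v,260:265:2].ravel(),im[v,262])
    m=(abs(P[...,0]-.62)<.04)&(abs(P[...,1])<.04)&(P[...,2]>.13)&(P[...,2]<.26)
    print(c,m.sum(),np.histogram(P[m][:,2],bins=np.arange(.13,.265,.005))[0])
```

```text
side [0.6225 0.0039 0.171 ] [262.5676 161.0215]
side [0.6225, 0.0045, 0.18] [262.4579 158.5078]
140 [0.6242 0.0143 0.2464 0.6233 0.0039 0.2385 0.6142 0.0143 0.2492] [17 18 19]
142 [0.6238 0.0155 0.2414 0.6201 0.0122 0.2399 0.6134 0.0164 0.2451] [34 36 35]
144 [0.6238 0.0157 0.2355 0.6198 0.0131 0.2345 0.614  0.015  0.2377] [67 68 68]
146 [0.6246 0.0139 0.2276 0.6193 0.0144 0.2295 0.6146 0.0135 0.2303] [77 78 78]
148 [0.625  0.0133 0.2208 0.619  0.0156 0.2244 0.6141 0.0152 0.2255] [75 76 75]
150 [0.6242 0.0154 0.2164 0.6196 0.0141 0.2167 0.6152 0.0122 0.2165] [73 74 73]
152 [0.6235 0.0174 0.2119 0.6194 0.0149 0.2111 0.6149 0.0131 0.211 ] [71 72 72]
154 [ 0.7091 -0.1953 -0.0012  0.6201  0.0133  0.2031  0.6151  0.0127  0.2042] [94 92 86]
156 [ 0.6316 -0.0023  0.1797  0.6261 -0.0018  0.1818  0.6215 -0.0035  0.1818] [117 116 111]
158 [0.6287 0.0054 0.1805 0.623  0.0062 0.183  0.6184 0.0045 0.183 ] [80 80 83]
160 [0.6258 0.0126 0.181  0.621  0.0115 0.1816 0.6163 0.0101 0.1818] [95 95 95]
162 [0.6237 0.0183 0.18   0.6183 0.0186 0.182  0.6137 0.017  0.1821] [154 152 144]
164 [0.6231 0.0199 0.1748 0.6184 0.0186 0.1752 0.6136 0.0173 0.1757] [148 146 137]
166 [0.6238 0.0185 0.1666 0.6194 0.0163 0.1661 0.6148 0.0143 0.1658] [137 134 126]
side 695 [65 53 13 23 45 21  2 17 18 30 64  0  0  0  4 11 15 22 14 23 20 18 22 44
 62 89]
top [0.6225 0.0039 0.171 ] [293.6602 182.0061]
top [0.6225, 0.0045, 0.18] [293.7836 181.6958]
top 28 [16  9  1  0  0  0  0  0  0  0  0  0  0  0  0  0  0  0  0  0  0  0  0  0
  1  1]
```

The images show the finger ends about 30 mm higher than the reported TCP (tips at z≈0.203), so I go down by contact force rather than by the nominal height.

Request:
{"fn": "carry_out", "kwargs": {"deltas": [0, 0, 0.01, 0, 0, 0, 0, 0, 0.016, 0, 0, 0, 0, 0, 0.016, 0, 0, 0]}}

```text
time: 4.7
eef_pos: [0.6219, 0.0039, 0.1537]
tcp_rot: [0.645, 0.764, -0.001, -0.001]
contact_force: [0.3, -0.1, -0.2]
opening: 0.004
finger_force: 0.0
```

Request:
{"fn": "carry_out", "kwargs": {"deltas": [0, 0, 0.003, 0, 0, 0, 0, 0, 0.005, 0, 0, 0, 0, 0, 0.005, 0, 0, 0]}}

```text
time: 5.08
eef_pos: [0.6229, 0.0038, 0.1508]
tcp_rot: [0.645, 0.764, -0.0, 0.0]
contact_force: [0.1, -0.5, 2.3]
opening: -0.002
finger_force: 1.4
```

Request:
{"fn": "carry_out", "kwargs": {"deltas": [0, 0, 0.002, 0, 0, 0, 0, 0, 0.004, 0, 0, 0, 0, 0, 0.005, 0, 0, 0, 0, 0, 0.005, 0, 0, 0]}}

```text
time: 5.58
eef_pos: [0.623, 0.0038, 0.1462]
tcp_rot: [0.645, 0.764, -0.0, 0.0]
contact_force: [-2.1, 0.6, 6.5]
opening: -0.0
finger_force: 3.2
```

Request:
{"fn": "carry_out", "kwargs": {"deltas": [0, 0, 0.001, 0, 0, 0, 0, 0, 0.002, 0, 0, 0, 0, 0, 0.002, 0, 0, 0]}}

```text
time: 5.95
eef_pos: [0.6232, 0.0038, 0.1454]
tcp_rot: [0.645, 0.764, -0.0, 0.0]
contact_force: [-2.8, 0.2, 9.0]
opening: -0.001
finger_force: 4.7
```

Request:
{"fn": "carry_out", "kwargs": {"deltas": [0, 0, -0.02, 0, 0, 0, 0, 0, -0.06, 0, 0, 0, 0, 0, -0.06, 0, 0, 0]}}

```text
time: 6.32
eef_pos: [0.625, 0.0035, 0.2076]
tcp_rot: [0.645, 0.764, 0.002, 0.003]
contact_force: [-0.3, 1.0, 0.2]
opening: -0.002
finger_force: 0.0
```

Run:
```python
from h import *
im,d=ctrl.read_camera('side');P=cloud('side',d)
m=(abs(P[...,0]-.622)<.02)&(abs(P[...,1]-.005)<.02)&(P[...,2]>.17)&(P[...,2]<.19);print(m.sum(),P[m].mean(0),np.median(P[m][:,2]))
go([.4955,-.0165,.16])
```

```text
110 [0.62137195 0.00918696 0.1790773 ] 0.1802330976573277
t 6.375 pos [0.6237 0.0037 0.205 ] F [ 0.04 -0.5   0.03] open 0.001 ff 0.0
delta [ 0.0016 -0.1299  0.0447] [ 0.0026  0.0013 -0.0001]
```

Cap is back up at z=0.180. Move over the knob, opening on the way.

Request:
{"fn": "carry_out", "kwargs": {"deltas": [0.001, -0.06, 0, 0, 0, 0, 0.001, -0.13, 0, 0, 0, 0, 0.001, -0.13, 0, 0, 0, 0, 0.001, -0.13, 0.045, 0, 0, 0, 0.001, -0.13, 0.045, 0, 0, 0], "grip": 100}}

```text
time: 7.0
eef_pos: [0.4915, -0.0163, 0.1541]
tcp_rot: [0.645, 0.764, -0.002, -0.004]
contact_force: [0.1, -0.6, -0.9]
opening: 0.997
finger_force: 0.0
```

Run:
```python
from h import *
for c in ['side','top']:
    im,d=ctrl.read_camera(c)
    if c=='side': cv2.imwrite('pics/s4.png',cv2.resize(im[100:250,230:380,::-1],None,fx=4,fy=4,interpolation=2))
go([.4955,-.0165,.04])
```

```text
t 7.1 pos [ 0.4946 -0.0169  0.1582] F [ 0.32  0.22 -0.05] open 1.003 ff 0.0
delta [0.0002 0.0012 0.1182] [-0.002  -0.0004  0.    ]
```

View pics/s4.png

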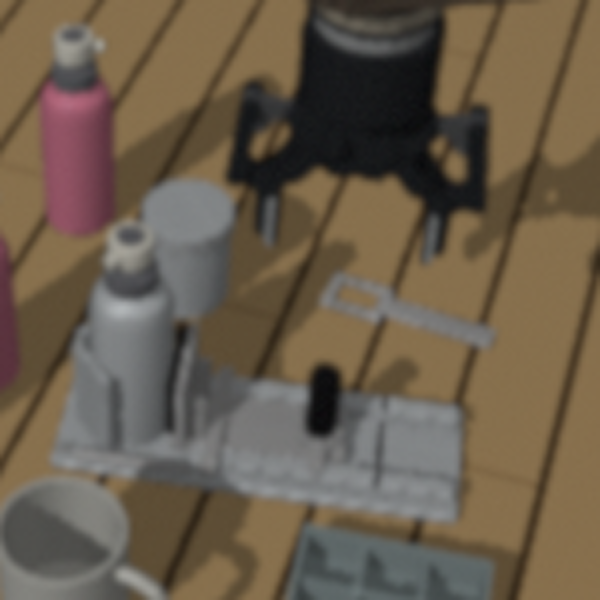

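Open gripper above the knob: fingertips at crop (268,242) and (432,260), knob top at (323,370). I'll check the centring numerically.

Run:
```python
from h import *
np.set_printoptions(precision=4,suppress=True)
s=ctrl.get_state();e=s["eef_pos"];print(e)
for c in ['side','top']:
    im,d=ctrl.read_camera(c);P=cloud(c,d);m=ctrl.camera_model(c)
    if c=='side':
        for p in ([*e[:2],e[2]+.042],[*e[:2],.079],[.4955,-.0165,.079]):
            q=np.array(m["extrinsics"])@np.append(p,1);q=np.array(m["intrinsics"])@q[:3];q=q[:2]/q[2];print(q,(q-[230,100])*4)
        for lo,hi in((292,302),(333,342)):
            b=np.zeros(d.shape,bool);b[148:166,lo:hi]=1;b&=(P[...,2]>.15)&(P[...,0]>.4)
            print(b.sum(),P[b].mean(0),P[b].min(0),P[b].max(0))
    b=(im.max(2)<60)&(abs(P[...,0]-.49)<.05)&(abs(P[...,1]+.016)<.05)&(P[...,2]>.03)&(P[...,2]<.1);print(c,b.sum(),P[b].mean(0) if b.any() else '')
```

```text
[ 0.4946 -0.0169  0.1582]
[315.8276 159.1622] [343.3102 236.649 ]
[311.5931 193.3298] [326.3724 373.3194]
[311.2082 193.3573] [324.833  373.4292]
60 [ 0.5408 -0.0007  0.2209] [ 0.5349 -0.0216  0.2037] [0.5484 0.0035 0.2379]
93 [ 0.4454 -0.0157  0.2299] [ 0.4384 -0.0296  0.2049] [ 0.4536 -0.01    0.254 ]
side 113 [ 0.4937 -0.0109  0.06  ]
top 0
```

Request:
{"fn": "carry_out", "kwargs": {"deltas": [0, 0.001, 0.05, 0, 0, 0, 0, 0.001, 0.1, 0, 0, 0, 0, 0.001, 0.135, 0, 0, 0, 0, 0.001, 0.151, 0, 0, 0, 0, 0.001, 0.151, 0, 0, 0]}}

```text
time: 7.82
eef_pos: [0.4955, -0.0169, 0.0073]
tcp_rot: [0.645, 0.764, -0.001, -0.0]
contact_force: [-0.1, 0.2, 0.4]
opening: 1.005
finger_force: 0.0
```

Request:
{"fn": "carry_out", "kwargs": {"deltas": [0, 0, 0, 0, 0, 0, 0, 0, 0, 0, 0, 0, 0, 0, 0, 0, 0, 0, 0, 0, 0, 0, 0, 0, 0, 0, 0, 0, 0, 0], "grip": 0, "grip_force": 60}}

```text
time: 8.45
eef_pos: [0.4952, -0.017, 0.0081]
tcp_rot: [0.645, 0.764, -0.001, -0.0]
contact_force: [-2.8, -1.5, 5.7]
opening: 0.243
finger_force: 58.4
```

Run:
```python
from h import *
for c in ['side','top']:
    im,d=ctrl.read_camera(c)
    if c=='side': cv2.imwrite('pics/s5.png',cv2.resize(im[130:260,220:370,::-1],None,fx=4.6,fy=4.6,interpolation=2))
go([.4955,-.0165,.006])
```

```text
t 8.55 pos [ 0.4953 -0.017   0.0081] F [-3.23 -0.46  5.73] open 0.24 ff 58.39208364486694
delta [0.0005 0.0003 0.0021] [-0.0012  0.0004  0.0002]
```

View pics/s5.png

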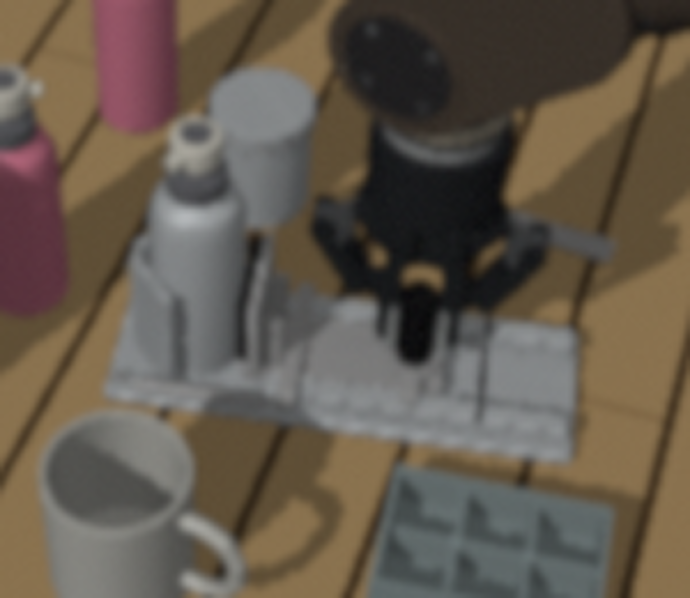

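The fingers straddle the knob (crop 417,325) and have closed on it at 0.24 opening, about 21 mm. Now pull 40 mm.

Request:
{"fn": "carry_out", "kwargs": {"deltas": [0, -0.008, 0, 0, 0, 0, 0, -0.016, 0, 0, 0, 0, 0, -0.024, 0, 0, 0, 0, 0, -0.032, 0, 0, 0, 0, 0, -0.038, 0, 0, 0, 0]}}

```text
time: 9.18
eef_pos: [0.4611, -0.0233, 0.0082]
tcp_rot: [0.645, 0.764, 0.003, 0.003]
contact_force: [12.3, 3.9, -6.4]
opening: 0.238
finger_force: 59.9
```

Request:
{"fn": "carry_out", "kwargs": {"deltas": [0, -0.002, 0, 0, 0, 0, 0, -0.002, 0, 0, 0, 0, 0, -0.002, 0, 0, 0, 0]}}

```text
time: 9.55
eef_pos: [0.4593, -0.0237, 0.0082]
tcp_rot: [0.646, 0.764, 0.002, 0.003]
contact_force: [11.1, 1.9, -6.2]
opening: 0.246
finger_force: 59.8
```

Run:
```python
from h import *
np.set_printoptions(precision=4,suppress=True)
for c in ['side','top']:
    im,d=ctrl.read_camera(c);P=cloud(c,d)
    cv2.imwrite(f'pics/{c}6.png',cv2.resize(im[130:260,220:370,::-1],None,fx=4.6,fy=4.6,interpolation=2))
    for zc,xc in((.18,.622),):
        b=(abs(P[...,0]-xc)<.02)&(abs(P[...,1]-.005)<.025)&(P[...,2]>.176)&(P[...,2]<.186);print(c,b.sum(),P[b].mean(0))
    for q in ["mug","tin","ice_tray","opener"]: print(q,[np.round(r["uv"]) for r in ctrl.find_in(c,q)[:1]])
s=ctrl.get_state();e=s["eef_pos"];a=np.radians(9.66)
print("dist to canister axis",(np.array([.6225,.0045])-e[:2])@[np.cos(a),np.sin(a)],"force along",s["contact_force"][:2]@[np.cos(a),np.sin(a)],s["contact_force"])
go([.4955,-.0165,.006])
```

```text
side 90 [0.6216 0.0079 0.1807]
mug [array([246., 239.])]
tin [array([277., 158.])]
ice_tray [array([327., 252.])]
opener [array([299., 212.])]
top 126 [0.6228 0.0055 0.1807]
mug [array([225., 193.])]
tin [array([341., 182.])]
ice_tray [array([249., 266.])]
opener [array([353., 237.])]
dist to canister axis 0.16553586531491085 force along 12.343276977693744 [11.9875  3.1334 -5.4929]
t 10.05 pos [ 0.4594 -0.0236  0.0082] F [11.99  3.13 -5.49] open 0.246 ff 59.8247891664505
delta [0.001  0.0368 0.0025] [ 0.0082  0.002  -0.0011]
```

View pics/side6.png

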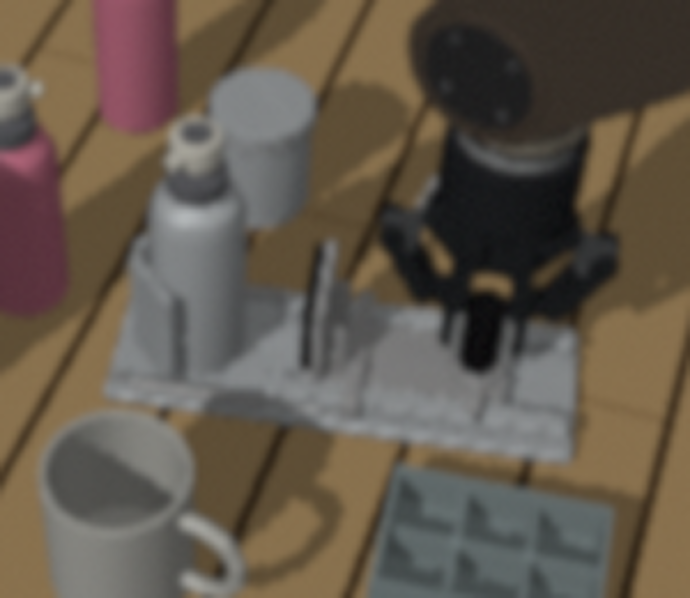

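The jaw (crop 318,310) is clear of the standing canister, and the knob is nearly at the engraved line (crop ~485,400). TCP travel is 36.5 mm, so it needs about 3 mm more.

Request:
{"fn": "carry_out", "kwargs": {"deltas": [0, -0.002, 0, 0, 0, 0, 0, -0.003, 0, 0, 0, 0, 0, -0.003, 0, 0, 0, 0, 0, -0.003, 0, 0, 0, 0]}}

```text
time: 10.55
eef_pos: [0.4565, -0.0242, 0.0082]
tcp_rot: [0.645, 0.764, 0.003, 0.004]
contact_force: [11.9, 3.3, -5.7]
opening: 0.24
finger_force: 59.9
```

Run:
```python
from h import *
np.set_printoptions(precision=4,suppress=True)
a=np.radians(9.66);u=np.array([np.cos(a),np.sin(a)])
for c in ['side','top']:
    im,d=ctrl.read_camera(c);P=cloud(c,d);m=ctrl.camera_model(c)
    X=(P[...,:2]-[.6225,.0045])@u;Y=(P[...,:2]-[.6225,.0045])@[-u[1],u[0]]
    j=(X<-.03)&(X>-.12)&(abs(Y)<.03)&(P[...,2]>.074)&(P[...,2]<.09);print(c,"jaw top",j.sum(),np.percentile(X[j],[2,25,50,75,98]) if j.any() else 0,"closed -28.5..; at mark -68.5")
im,d=ctrl.read_camera('side');cv2.imwrite('pics/s7.png',cv2.resize(im[180:230,280:350,::-1],None,fx=10,fy=10,interpolation=2))
s=ctrl.get_state();print(s["eef_pos"],s["dq"].round(3),s["contact_force"],s["opening"],(s["eef_pos"][:2]-[.4953,-.017])@u)
```

```text
side jaw top 85 [-0.0797 -0.077  -0.0739 -0.0708 -0.0677] closed -28.5..; at mark -68.5
top jaw top 121 [-0.079  -0.0762 -0.0733 -0.0701 -0.0671] closed -28.5..; at mark -68.5
[ 0.4565 -0.0242  0.0082] [ 0.001 -0.     0.002  0.    -0.     0.   ] [12.1623  2.4769 -6.1308] 0.24185498287289522 -0.03943410948581581
```

View pics/s7.png

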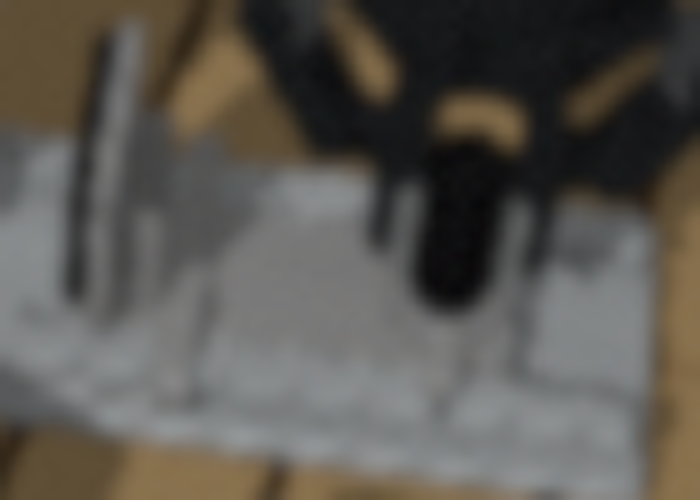

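The knob (crop 450,310) is in line with the rail line (445,395), the jaw face is 68 mm from the canister's axis, and the pull is about 12.5 N. All of this agrees with the mark.

```bash
python3 -c "
from plant import ctrl
print(ctrl.sign_off())"
```

```text
the job is handed in; nothing more can be done
None
```

I pressed the nozzle cap fully down and let it spring back, then pulled the slide to about 39.5 mm (the mark is at 40 mm) and handed the job in still holding the knob, with the canister standing clear; sign-off returned no verdict.

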